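# Slacken the left-hand wheel nut of the scissor sharpener

### The job

The honing wheel of the scissor sharpener is due for a change: take the claw key from its stand, set it down through the collar onto the wheel nut, feel for the notches with light pressure, and slacken the nut by a quarter turn. The nut has a left-hand thread, so it loosens clockwise seen from above; press and turn gently and never force the key. Then stand the key upright in its stand again, right down, and leave the other things where they are.

Things in the scene. Friction and masses are not known exactly. Their poses are not given: they have to be found in the camera images.
- sharpener: Grey flat-hone sharpener, fixed to the worktop: housing 200 x 170 mm, 40 mm high, with a 144 mm abrasive wheel lying flat on it (top at z = 58 mm), locked so that it does not turn. Origin under its centre, z up, on the upright axis of wheel, collar and nut. The wheel nut lies at the bottom of the collar on the wheel.
- collar (a point): Centre of the mouth of the aluminium hub collar on the sharpener, 85 mm above the worktop: an open tube, 54 mm outside, 37 mm bore, upright, that guides the key's sleeve (33 mm) onto the nut.
- nut (a joint): Turn of the wheel nut in rad: 0 as found, tight; grows as it is turned clockwise seen from above (loosening). It runs on up to 6 rad. It takes about 0.16 N m to turn clockwise all the way; anticlockwise it is already hard against the wheel. It does not noticeably rise.
- key: Steel claw key, 98 mm tall, about 0.16 kg, upright in its stand. Origin at the centre of its lower end, z up its axis. Four claws at the lower end, 9 mm long, 6 mm wide, 9.5 to 15.5 mm off the axis, along its own +-x and +-y; above them a 33 mm sleeve (8 to 22 mm up), a 17 mm shank and a black hexagonal handle, 34 mm across flats, 68 to 98 mm up, flats facing its own +-x and every 60 deg.
- key_handle (a point): Middle of the key's hexagonal handle, on its axis, 83 mm above its lower end: where to grip. Claws on the lugs: the key's lower end is 72.5 mm above the worktop. Turned by up to about 70 deg (either way) under light pressure, the claws drop 7 mm between the lugs; then there are up to 20 deg of play before they take the nut along. Let go, the key stands by itself in the collar.
- key_stand: Grey key stand, fixed to the worktop: round foot 72 mm across with an upright tube, 52 mm outside, 39 mm bore, top at 40 mm. Origin under its centre, z up.
- stand_floor (a point): Centre of the inner floor of the stand's tube, 8 mm above the worktop; the key's lower end rests on it.
- pot_2: Round flat white pot with a closed grey lid, 84 mm across, 27 mm high; origin under its centre. Leave alone.
- scissors_amber: Pair of scissors, 208 x 60 x 8 mm, lying flat; origin under its centre. Leave alone.
- tail_comb: Black tail comb, 222 x 32 x 4 mm, lying flat; origin under its centre. Leave alone.
- bottle_1: Small dropper bottle, 33 mm across, 102 mm high, behind the work; origin under its centre. Leave alone.
- nut_face (a point): Centre of the nut's flat flange, 65.5 mm above the worktop (does not turn). Four upright lugs stand on the flange, 90 deg apart, 6 mm wide, from 9.5 to 15.5 mm off the axis, tops at 72.5 mm. Which way they point differs from start to start, is tied to no listed pose or joint value and is hard to see down in the collar: it must be felt.
There are look-alikes about, which are no part of the job. What is shaped like the key but orange is not meant. Leave any red look-alike of the key_stand alone.

How it is judged (in metres and radians):
On the way, in this order (a step that is already met when the one before it is completed fails the run):
1. the key is lifted out of its stand (z of key in the frame of stand_floor above 0.04 m), for 0.1 s.
2. with the key in the collar and engaged, the nut is turned clockwise by more than 1.05 rad (value of joint nut above 1.05 rad and horizontal distance between key and collar below 0.006 m and z of key in the frame of collar below -0.0145 m), for 0.1 s.
At the end, for the whole second after the job is handed in: The nut is slackened by more than 1.05 rad (60 degrees) from tight, and the key stands at rest in its stand: lower end within 7 mm of the tube's axis and within 4 mm of its floor, upright within 0.15 rad (value of joint nut above 1.05 rad and horizontal distance between key and stand_floor below 0.007 m and z of key in the frame of stand_floor below 0.004 m and angle between key's own z axis and vertical below 0.15 rad and linear speed of key below 0.02 m/s); the robot touches nothing.
It fails at once if the key is forced: more than 60 N between key and sharpener (leaning on it, or turning it hard the wrong way) (contact force between key and sharpener above 60 N).
It fails at once if the key is rammed into its stand with more than 60 N (contact force between key and key_stand above 60 N).
It fails at once if another thing is moved by more than 30 mm (distance of any of pot_2, scissors_amber, tail_comb, bottle_1 from where it was at the start of the episode above 0.03 m).
It also fails if it takes over 72 s, if anything falls off the work surface, if the arm or the gripper's body presses on something with over 40 N, if the wrist force passes 120 N, or if a joint passes its speed limit or range.

### The arm

A 6-joint arm with a two-finger parallel gripper is mounted at the origin on a cart in front of the work surface, level with it; the furniture and walls round the work are solid. World frame = base frame: x ahead of the robot, y to its left, z up, the work surface at z = 0. Lengths are in mm, angles in rad, forces in N, time in s.
With the tool pointing down it reaches from about 300 to 775 mm from the base axis. Payload 14.6 kg.
Tool frame: the origin (TCP) lies on the centre line of the jaws, within the pads' length; the fingertips stand 19 mm ahead of it and the grasp point (between the pads) is the TCP (bot.tip_reach is the distance from the TCP to the fingertips, in mm); z points along the fingers, y is the line along which they close (so a half turn about z gives the same grasp; the last joint's range is limited). The gripper opens to 85 mm and grips with 20 to 120 N. Pads are 22 mm wide; open, the fingers measure 114 mm over their backs; the gripper's body (76 mm by 85 mm) begins 54 mm behind the grasp point. The pads swing forward as they close: fully open they stand 13 mm farther back than shut.
Start: joints at [-1.284, 0.3, 1.521, -0, 1.321, -0.067], TCP at [190.548, -515.927, 250.281] pointing down, gripper open.
Joint ranges: [-3.03, 3.03], [-0.79, 2.21], [0.23, 2.52], [-1.04, 4.18], [0, 3.07], [-2.55, 2.55]. Speed limits (rad/s): [2.22, 2.22, 2.57, 3.14, 3.14, 3.14].

### API

Orientations are given as a unit quaternion [w, x, y, z].
In Python, from rig import bot gives the robot as it stands. Calls block until the motion is done:
- bot.move_to(position, orientation): joint-space move of the TCP to a pose.
- bot.servo_line(position, attitude=None, speed=150, until_force=None): straight line of the TCP; attitude=None keeps the orientation; speed is the mean speed in mm/s. With until_force (N) it stops when the force on the tool has changed by that much, and returns True; else False.
- bot.move_joints(angles): joint-space move.
- bot.move_gripper(opening, grip_force=None): finger opening in mm; grip_force is the grip in N (None keeps the last); returns when the fingers have stopped.
- bot.dwell(seconds).
- bot.ik(position, orientation): joint angles nearest the present ones, or None.
- bot.read_state(): the state.
- bot.read_camera(name): name is "side" or "top" or "wrist"; returns a dict with "image" (400x640x3 uint8, blue, green, red), "depth" (400x640 float32, mm along the optical axis (not along the pixel's ray), 0 where there is no reading), "fovy" (degrees; the focal length in pixels is half the picture's height over the tangent of half this angle, whatever the lens; pixels are square), "cx", "cy" (the principal point, pixels), "eye" and "attitude" of the camera in the world; the wrist camera has in their place "mount" (4x4, takes a point from camera to tool coordinates, whose origin is the TCP and whose axes are the flange's). Camera axes: x right, y down, z forward; pixel columns grow to the right and rows downward; lengths in mm; the calibration is good to about 2 mm. A picture is of the moment at which its call begins: read the wrist's pose just before it.
A pose or a line that the arm cannot do raises bot.MotionError and nothing moves.
- bot.finish_job(): hands the job in; it is judged then, once.
The state is a dict: "clock": time; "joint_positions": joint angles; "qvel": joint speeds; "effort": joint torques, N m; "ee_pos": TCP position; "tool_rot": TCP orientation; "ft_force": force on the tool from outside, world axes, zero at the start; "moment": the same for the moment, N m; "grip_width": finger opening in mm; "grip_force": force on a finger pad.
Only numpy, scipy, OpenCV 4.12 (cv2) and the standard library are available. Lean on these libraries where they do the work, as an engineer would, in place of code of your own. Each camera call takes 0.05 s, during which the arm holds its last target. There are 200 camera calls.

## Working session

There is one attempt and no reset: what is moved stays moved. The work goes in short steps, each a Python script; the robot and the scene stay as the last script left them, time stands still between calls to the robot, and variables do not carry over. Pictures are saved under pics/ and viewed, at most 10 in all, crops included, and the job is handed in when it is done.

```bash
ls; mkdir -p pics
cat > h.py <<'E'
import numpy as np, cv2
from rig import bot
from scipy.spatial.transform import Rotation as R
def rot(q): return R.from_quat([q[1],q[2],q[3],q[0]]).as_matrix()
def cloud(c, T=None):
    h,w=c["depth"].shape; f=h/2/np.tan(np.radians(c["fovy"])/2)
    v,u=np.mgrid[:h,:w]; d=c["depth"]
    P=np.dstack([(u-c["cx"])/f*d,(v-c["cy"])/f*d,d])
    if T is None: return P@rot(c["attitude"]).T+np.array(c["eye"])
    return P@T[:3,:3].T+T[:3,3]
def wrist():
    s=bot.read_state(); c=bot.read_camera("wrist")
    T=np.eye(4);T[:3,:3]=rot(s["tool_rot"]);T[:3,3]=s["ee_pos"]
    return c,cloud(c,T@np.array(c["mount"]))
E
python3 - <<'E'
from h import *
for n in("top","side"):
    c=bot.read_camera(n); cv2.imwrite(f"pics/{n}0.png",c["image"]); np.savez(f"{n}0.npz",P=cloud(c),im=c["image"])
    print(n,c["eye"],c["attitude"],c["fovy"],c["cx"],c["cy"])
print(bot.read_state())
E
```

```text
pics
top [ 286.85541342    5.84747846 1596.2160369 ] [-0.05286254  0.70939713 -0.7005873   0.05602409] 46.1229334516387 323.1544743986513 203.85261827784322
side [ 439.8760952   559.57078289 1137.73580313] [ 0.02005023 -0.0919205   0.96787023 -0.23318626] 48.984736327878714 321.9329872079036 199.40279227999298
{'clock': 0.1, 'joint_positions': array([-1.28362225e+00,  3.00451213e-01,  1.52153216e+00, -2.94909525e-05,
        1.32068732e+00, -6.65872930e-02]), 'qvel': array([ 1.08473725e-03, -3.67555666e-03, -5.72382579e-04,  4.94883591e-04,
        4.89966617e-05,  1.23290889e-03]), 'effort': array([ 3.02982924e-03, -5.44372094e+01, -3.62367153e+01,  2.90573530e-05,
        3.07034155e-03, -3.62612511e-06]), 'ee_pos': array([ 190.47928699, -515.75916716,  249.75290398]), 'tool_rot': array([-5.34173006e-04,  9.84396569e-01,  1.75963361e-01, -7.35278504e-05]), 'ft_force': array([ 0.78015137,  0.31336751, -0.80293723]), 'moment': array([0.01149382, 0.01298154, 0.00117352]), 'grip_force': 0.0, 'grip_width': 85.43062606745052}
```

View pics/top0.png

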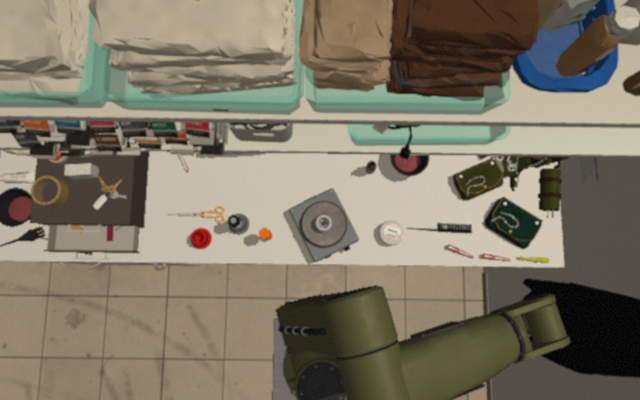

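View pics/side0.png

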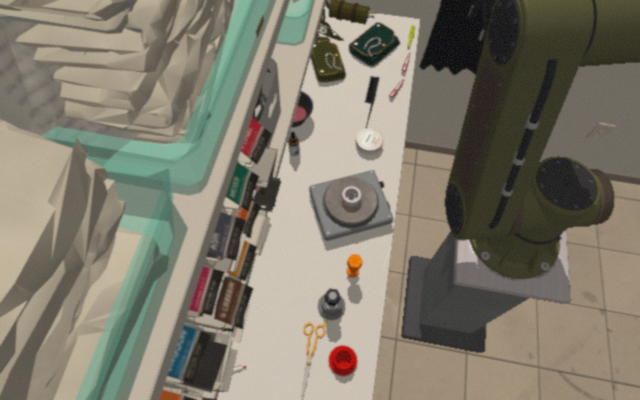

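Candidates: the grey stand with the dark-handled key at top (237,223) / side (331,303); the orange look-alike key at top (265,234) / side (354,265); the empty red stand at top (201,238) / side (343,360). I choose the dark key. The collar is at top (323,223).

Run:
```python
from h import *
D=np.load("top0.npz");P=D["P"];im=D["im"]
S=np.load("side0.npz");Q=S["P"]
def reg(P,u,v,r,z0,z1):
    q=P[v-r:v+r,u-r:u+r].reshape(-1,3); q=q[(q[:,2]>z0)&(q[:,2]<z1)]
    return len(q),q.mean(0).round(1),q.min(0).round(),q.max(0).round()
print("key top",reg(P,237,222,16,88,130)); print("key side",reg(Q,331,298,16,96,130))
print("orange",reg(P,265,234,12,60,130))
print("collar",reg(P,323,223,14,78,92)); print("collar side",reg(Q,351,197,18,78,92))
print("wheel",reg(P,323,223,40,50,63)); print("wheel s",reg(Q,351,200,40,50,63))
print("table",P[195,200],P[250,250],Q[330,380])
for n,u,v in(("shelf",240,140),("shelf2",320,130),("shelf3",240,160),("bottle",371,167),("box",100,190),("table edge",300,160)): print(n,P[v,u].round())
a=cv2.resize(im[195:260,180:360],None,fx=4,fy=4,interpolation=cv2.INTER_CUBIC)
b=cv2.resize(S["im"][180:380,290:400],None,fx=2.6,fy=2.6,interpolation=cv2.INTER_CUBIC)
cv2.imwrite("pics/crop.png",cv2.resize(S["im"][230:380,290:400],None,fx=4,fy=4,interpolation=cv2.INTER_CUBIC))
```

```text
key top (111, array([463.1, 285.9, 104.6]), array([445., 270.,  93.]), array([483., 305., 115.]))
key side (189, array([463.8, 288.9, 105.5]), array([446., 270.,  96.]), array([482., 305., 111.]))
orange (114, array([423.8, 186.7,  95.7]), array([405., 171.,  71.]), array([443., 205., 106.]))
collar (107, array([460.3,  -0.6,  84. ]), array([436., -26.,  78.]), array([486.,  23.,  91.]))
collar side (177, array([462. ,   1.7,  83.7]), array([436., -26.,  78.]), array([489.,  26.,  89.]))
wheel (1192, array([461.9,  -2.3,  57.2]), array([374., -73.,  50.]), array([537.,  76.,  63.]))
wheel s (1587, array([462.1,   4.8,  57.7]), array([391., -72.,  50.]), array([534.,  71.,  63.]))
table [560.0538387  424.31623413   1.31307486] [373.72499625 245.96507441  -0.857806  ] [330.33398132 323.13396725  -3.71513184]
shelf [604. 200. 522.]
shelf2 [631.  12. 522.]
shelf3 [686. 292.  -0.]
bottle [ 651. -158.   67.]
box [548. 703. 139.]
table edge [689.  83.  -1.]
```

View pics/crop.png

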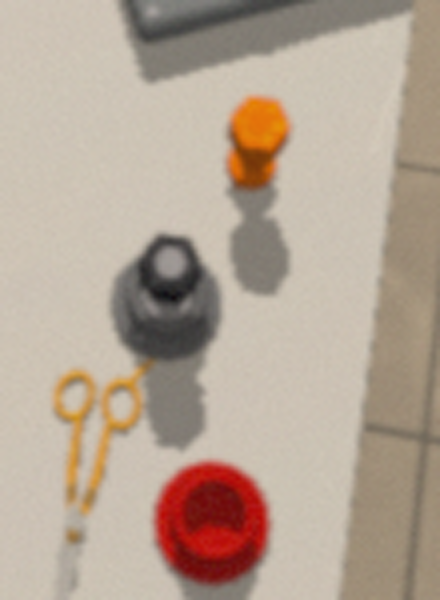

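The crop confirms it: the black hexagonal handle stands in the grey stand at about (165,270), while the neighbours are orange and red. I'll look from near for the exact position and the direction of the flats.

```bash
cat >> h.py <<'E'
def q(psi): return [0,np.cos(psi/2),np.sin(psi/2),0]   # tool down, closing line = world y turned by psi
E
python3 - <<'E'
from h import *
bot.move_to([400,-100,320],q(0)); bot.move_to([430,285,270],q(0))
print(bot.read_state()["joint_positions"].round(2))
for psi in np.radians([-180,-150,-120,-90,-60,-30,0,30,60,90,120,150]):
    print(round(np.degrees(psi)),*[None if (j:=bot.ik(p,q(psi))) is None else j[5].round(2) for p in([463,287,91],[462,0,155])])
c,P=wrist(); cv2.imwrite("pics/w1.png",c["image"]); np.savez("w1.npz",P=P,im=c["image"]); print(np.array(c["mount"]).round(2))
m=(P[...,2]>95)&(P[...,2]<120)&(np.hypot(P[...,0]-463,P[...,1]-287)<35)
print(P[m].mean(0),P[m].min(0),P[m].max(0),m.sum())
m=(P[...,2]>36)&(P[...,2]<46)&(np.hypot(P[...,0]-463,P[...,1]-287)<45);print(P[m].mean(0),P[m].min(0),P[m].max(0),m.sum())
E
```

```text
[ 0.51  0.21  1.59 -0.    1.34  2.08]
-180 -1.08 -1.65
-150 -1.61 -2.17
-120 -2.13 None
-90 None None
-60 None 2.54
-30 None 2.02
0 2.06 1.49
30 1.53 0.97
60 1.01 0.44
90 0.49 -0.08
120 -0.04 -0.6
150 -0.56 -1.13
[[  -0.     -0.96   -0.29   73.05]
 [   1.     -0.     -0.      0.82]
 [   0.     -0.29    0.96 -123.91]
 [   0.      0.      0.      1.  ]]
[463.71064641 287.43636734 106.30733344] [444.44016515 270.43720488  95.09200565] [482.21424683 304.38154777 109.26778352] 1564
[474.9607339  286.1794291   39.74605787] [449.22164712 262.61797647  36.05527229] [488.75815246 313.09202136  42.31853235] 589
```

View pics/w1.png

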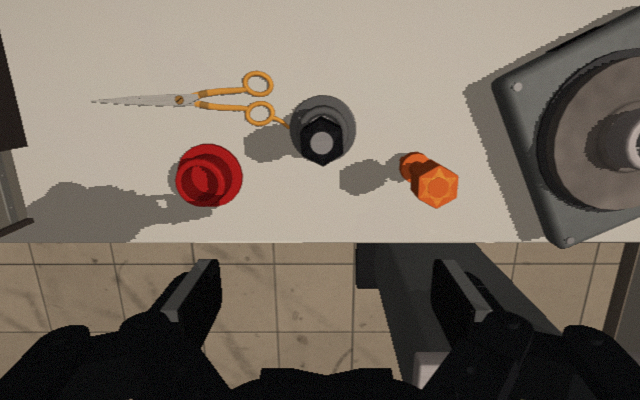

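The dark key's handle is at about (322,138), inside the grey stand at (323,130), with orange at (435,185) and red at (208,177). Hex corners lie roughly along world x. Next I measure the key and the collar from the same relative viewpoint so the camera bias cancels.

Run:
```python
from h import *
def hexfit(pts):
    best=None
    for a in np.radians(np.arange(-30,30,.5)):
        w=[]
        for k in range(3):
            n=np.array([np.cos(a+k*np.pi/3),np.sin(a+k*np.pi/3)]); d=pts@n
            lo,hi=np.percentile(d,[.3,99.7]); w.append((hi-lo,(hi+lo)/2,n))
        s=sum(x[0] for x in w)
        if best is None or s<best[0]:
            A=np.array([x[2] for x in w]);b=np.array([x[1] for x in w])
            best=(s,np.degrees(a),np.linalg.lstsq(A,b,rcond=None)[0],[round(x[0],1) for x in w])
    return best
for name,xy,zt in(("key",[463.7,287.4],106),("collar",[462,0.5],85)):
    p=[xy[0]+40,xy[1],zt+130]   # camera sits at tool +x; psi=180 -> world -x
    bot.move_to(p,q(np.pi)); bot.dwell(.3)
    c,P=wrist(); cv2.imwrite(f"pics/{name}2.png",c["image"])
    r=np.hypot(P[...,0]-xy[0],P[...,1]-xy[1]); m=(abs(P[...,2]-zt)<3)&(r<35)
    t=P[m]; print(name,bot.read_state()["ee_pos"],m.sum(),t.mean(0),t.min(0),t.max(0), np.median(t[:,2]))
    print(hexfit(t[:,:2]))
    print(cv2.minEnclosingCircle(t[:,:2].astype(np.float32)), cv2.fitEllipse(cv2.convexHull(t[:,:2].astype(np.float32))))
    if name=="collar":
        tt=t[:,:2]
        A=np.c_[2*tt,np.ones(len(tt))]; ctr=np.array(xy)
        for _ in range(10):
            d=tt-ctr; ang=np.arctan2(d[:,1],d[:,0]); rr=np.hypot(*d.T)
            bins=((ang+np.pi)/(2*np.pi)*36).astype(int)%36
            o=np.array([tt[bins==b][np.argsort(rr[bins==b])[-max(1,int(.05*(bins==b).sum())):]].mean(0) for b in range(36) if (bins==b).sum()>5])
            s=np.linalg.lstsq(np.c_[2*o,np.ones(len(o))],(o**2).sum(1),rcond=None)[0]; ctr=s[:2]
        print("ring",ctr,np.sqrt(s[2]+ctr@ctr))
        cv2.imwrite("pics/collarcrop.png",c["image"])
```

```text
key [503.67910896 287.42187466 236.00153987] 2003 [462.59975711 286.78214146 106.45884859] [444.15163511 269.71550852 103.61246351] [482.1681848 303.8376586 108.8994674] 106.46302381834437
(np.float64(100.70024445478535), np.float64(-25.5), array([462.94833352, 286.76550422]), [np.float64(33.5), np.float64(33.6), np.float64(33.6)])
((463.1445007324219, 286.83807373046875), 19.069427490234375) ((463.0009460449219, 286.6210021972656), (36.34139633178711, 37.110755920410156), 79.75997161865234)
collar [502.0601556    0.93706158 214.95671912] 2347 [459.91748978  -2.0588779   85.06081131] [434.62954689 -28.75289419  82.10347047] [487.77379055  23.8868194   87.93922871] 85.13569957558158
(np.float64(154.447416544122), np.float64(5.5), array([461.00430943,  -2.0638614 ]), [np.float64(51.3), np.float64(51.5), np.float64(51.7)])
((461.250732421875, -2.0887439250946045), 26.7017879486084) ((461.2067565917969, -2.1614837646484375), (52.91386413574219, 52.97447204589844), 153.175048828125)
ring [461.12272693  -2.08708342] 26.22314027077224
```

```bash
cat >> h.py <<'E'
PSI=np.radians(184.5); KEY=np.array([463.3,287.1]); COL=np.array([461.5,-1.8])
def st(t=""):
    s=bot.read_state(); print(t,"t%.1f"%s["clock"],s["ee_pos"].round(1),"F",s["ft_force"].round(1),"M",s["moment"].round(2),"w%.1f g%.0f q6 %.2f"%(s["grip_width"],s["grip_force"],s["joint_positions"][5])); return s
E
python3 - <<'E'
from h import *
bot.move_gripper(65,60)
bot.move_to([*KEY,160],q(PSI)); st("above")
print(bot.servo_line([*KEY,91],speed=60,until_force=8)); st("down")
bot.move_gripper(25,60); st("grip")
bot.servo_line([*KEY,215],speed=80); st("up")
bot.move_to([*COL,215],q(PSI)); bot.dwell(.3); st("over collar")
c,P=wrist(); cv2.imwrite("pics/held.png",c["image"])
c=bot.read_camera("side"); cv2.imwrite("pics/helds.png",cv2.resize(c["image"][80:280,240:460],None,fx=2.5,fy=2.5))
E
```

```text
above t9.3 [463.8 286.3 160.3] F [-1.   0.2  0.7] M [-0.08  0.04  0.01] w65.5 g0 q6 -1.16
False
down t10.6 [463.5 287.2  91.4] F [-0.3 -0.2  0.9] M [-0.05  0.03  0.01] w64.9 g0 q6 -1.16
grip t11.0 [463.4 287.2  91.4] F [-0.4 -0.5  4.6] M [-0.14  0.15  0.06] w33.4 g59 q6 -1.16
up t12.7 [463.2 287.  214.5] F [-0.3  0.6 -2.5] M [-0.02 -0.01 -0.02] w33.3 g60 q6 -1.16
over collar t14.1 [461.6  -1.2 214.9] F [-0.4 -0.8 -2.5] M [-0.05  0.01 -0.02] w32.9 g60 q6 -1.73
```

View pics/held.png

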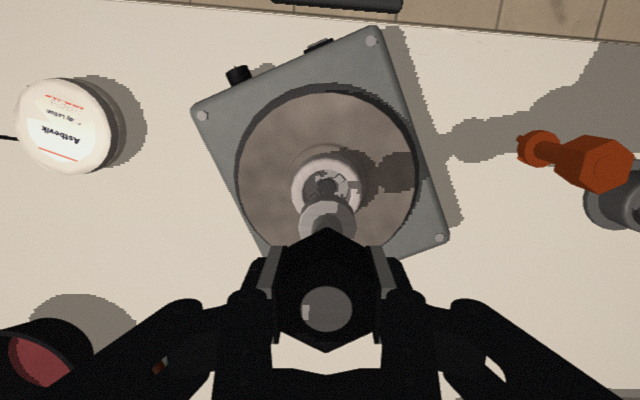

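The key is held upright with its sleeve at about (327,218), above the collar mouth at (327,185). I'll lower it, stopping on light contact.

Run:
```python
from h import *
bot.servo_line([*COL,175],speed=60); s0=st("175")
print(bot.servo_line([*COL,152],speed=15,until_force=4)); s=st("contact"); bot.dwell(.3); st()
```

```text
175 t15.0 [461.7  -1.8 175.2] F [ 0.1 -0.9 -1.1] M [-0.01 -0.02  0.02] w33.1 g60 q6 -1.73
False
contact t16.7 [461.5  -1.8 152.1] F [-0.2  0.2 -1.9] M [-0.03 -0.01  0.  ] w33.5 g60 q6 -1.73
 t17.0 [461.5  -1.8 152. ] F [-0.3 -0.3 -2.7] M [-0.02  0.05 -0.07] w33.3 g60 q6 -1.73
```

Run:
```python
from h import *
print(bot.servo_line([*COL,147],speed=8,until_force=4)); s=st("contact"); z=s["ee_pos"][2]
bot.servo_line([*COL,z+0.5],speed=8); st("backed off")
```

```text
True
contact t17.5 [461.6  -1.8 148.7] F [0.7 1.4 5.8] M [-0.02  0.08 -0.  ] w32.9 g61 q6 -1.73
backed off t17.8 [461.4  -1.8 149. ] F [ 0.3 -0.7 -2.5] M [-0.01 -0.06 -0.  ] w32.8 g60 q6 -1.73
```

It dropped straight in between the lugs: lower end at about 65.3 mm against the 65.5 mm flange. Now I turn it clockwise while watching the torque.

Run:
```python
from h import *
for d in range(6,121,6):
    bot.move_to([*COL,149],q(PSI-np.radians(d)))
    s=bot.read_state(); print(d,s["clock"].round(1),s["ee_pos"].round(1),s["ft_force"].round(1),"Mz",s["moment"].round(2))
    if np.abs(s["ft_force"]).max()>25 or abs(s["moment"][2])>1: print("STOP"); break
st()
```

```text
Traceback (most recent call last):
AttributeError: 'float' object has no attribute 'round'
```

Run:
```python
from h import *
for d in range(12,121,6):
    bot.move_to([*COL,149],q(PSI-np.radians(d)))
    s=bot.read_state(); print(d,"%.1f"%s["clock"],s["ee_pos"].round(1),s["ft_force"].round(1),"M",s["moment"].round(2))
    if np.abs(s["ft_force"]).max()>25 or abs(s["moment"][2])>1: print("STOP"); break
st()
```

```text
12 18.2 [461.4  -1.8 148.9] [ 0.5 -0.1 -1.5] M [-0.03  0.03  0.01]
18 18.5 [461.5  -1.7 148.9] [-0.1  1.4 -3. ] M [ 0.22 -0.05  0.06]
24 18.8 [461.5  -1.8 149. ] [-0.   1.3 -2.8] M [ 0.28 -0.03  0.05]
30 19.0 [461.4  -1.8 148.9] [-0.8  1.6 -2.5] M [0.27 0.1  0.1 ]
36 19.2 [461.4  -1.8 148.9] [-0.8  1.7 -2.5] M [0.36 0.1  0.09]
42 19.5 [461.4  -1.8 149. ] [-1.   1.4 -2.5] M [0.4  0.18 0.12]
48 19.8 [461.4  -1.8 149. ] [-1.1  1.4 -2.2] M [0.46 0.3  0.09]
54 20.0 [461.4  -1.8 148.9] [-2.7  2.9 -2.3] M [0.39 0.41 0.12]
60 20.2 [461.4  -1.8 148.9] [-1.9  1.5 -1.5] M [0.38 0.54 0.11]
66 20.5 [461.5  -1.8 149. ] [-2.3  2.2 -2.2] M [0.48 0.48 0.06]
72 20.8 [461.4  -1.8 148.9] [-3.5  2.1 -0.5] M [0.52 0.54 0.11]
78 21.0 [461.4  -1.8 148.9] [-2.4  2.6 -1.7] M [0.54 0.67 0.14]
84 21.2 [461.4  -1.8 148.9] [-3.7  3.  -1.6] M [0.61 0.83 0.12]
90 21.5 [461.4  -1.8 148.9] [-4.3  2.8 -1.5] M [0.7  0.95 0.11]
96 21.8 [461.4  -1.8 148.9] [-3.5  2.9 -1.9] M [0.65 0.97 0.12]
102 22.0 [461.3  -1.7 148.9] [-4.3  2.9 -1.9] M [0.77 1.01 0.13]
108 22.2 [461.3  -1.7 148.9] [-5.4  4.5 -1.5] M [0.83 1.15 0.11]
114 22.5 [461.3  -1.7 148.9] [-4.7  3.7 -1.4] M [0.93 1.05 0.06]
120 22.8 [461.3  -1.6 148.9] [-4.5  3.2 -1.6] M [0.96 1.12 0.12]
 t22.8 [461.3  -1.6 148.9] F [-4.5  3.2 -1.6] M [0.96 1.12 0.12] w33.6 g60 q6 0.36
```

Torque stayed steady at about 0.12 N m from roughly 18° on, so the nut has turned by about 100°. I'll release the torque within the play, lift out and return.

Run:
```python
from h import *
bot.move_to([*COL,149],q(PSI-np.radians(112))); st("relaxed")
bot.servo_line([*COL,215],speed=60); st("up")
c,P=wrist(); cv2.imwrite("pics/held2.png",c["image"])
bot.move_to([*COL,215],q(PSI)); bot.move_to([*KEY,215],q(PSI)); bot.dwell(.3); st("over stand")
c,P=wrist(); cv2.imwrite("pics/held3.png",c["image"])
```

```text
relaxed t23.0 [461.8  -2.  149.2] F [-0.7  0.3 -1.2] M [ 0.18  0.22 -0.01] w33.2 g60 q6 0.22
up t24.3 [461.4  -1.8 214.6] F [-0.5  0.4 -0.8] M [0.01 0.02 0.02] w33.0 g60 q6 0.22
over stand t27.4 [463.6 286.5 215.1] F [-0.4 -0.2 -1.6] M [-0.01 -0.    0.03] w33.2 g60 q6 -1.16
```

View pics/held3.png

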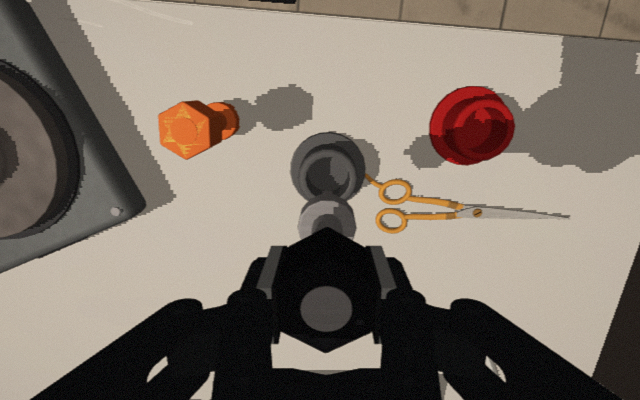

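The key sits in the jaws as before (handle face at 326,308), above the empty grey stand at (330,165). I'll lower it gently.

Run:
```python
from h import *
bot.servo_line([*KEY,130],speed=80); st("130")
hit=bot.servo_line([*KEY,89.5],speed=15,until_force=5); s=st(f"down {hit}")
if s["ee_pos"][2]<94:
    bot.servo_line([*KEY,s["ee_pos"][2]+.3],speed=8)
    bot.move_gripper(65); st("open")
    bot.servo_line([*KEY,160],speed=80); bot.move_to([KEY[0]+40,KEY[1],236],q(np.pi)); bot.dwell(.3)
    c,P=wrist(); cv2.imwrite("pics/end.png",c["image"])
    m=(abs(P[...,2]-106)<6)&(np.hypot(P[...,0]-463,P[...,1]-287)<35)
    t=P[m]; print(np.median(t[:,2]),cv2.minEnclosingCircle(t[:,:2].astype(np.float32)),m.sum()); st()
    bot.move_to([501.5,-1.8,215],q(np.pi)); c,P=wrist(); cv2.imwrite("pics/nut.png",cv2.resize(c["image"][100:220,230:410],None,fx=4,fy=4))
```

```text
130 t28.7 [463.5 287.2 130.6] F [ 0.1 -0.3 -1.6] M [-0.02 -0.01  0.01] w33.3 g60 q6 -1.16
down True t31.0 [463.3 287.2  91.3] F [-0.7 -0.1  6.2] M [-0.12  0.11 -0.  ] w33.6 g61 q6 -1.16
open t31.7 [463.3 287.1  91.7] F [-0.5 -0.   0.3] M [ 0.04  0.03 -0.04] w65.3 g0 q6 -1.16
106.4890641438883 ((462.3919677734375, 286.4256286621094), 19.01670265197754) 2027
 t33.5 [503.  287.1 235.4] F [-0.  -0.6  0.2] M [ 0.01  0.01 -0.04] w65.1 g0 q6 -1.12
```

View pics/end.png

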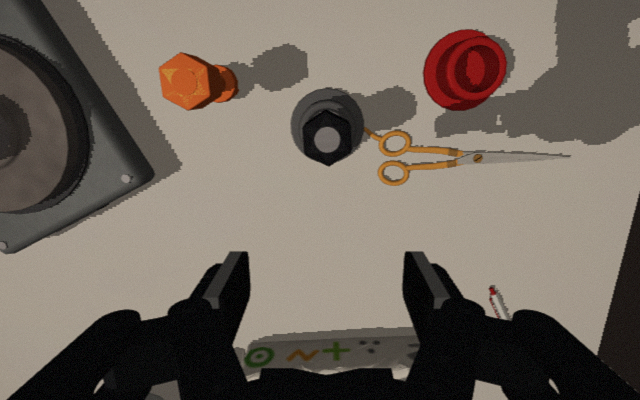

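The key stands at (327,135) in the grey stand. Its top reads 106.5 mm, the same as at the start, and the neighbours have not moved. Handing in.

```bash
python3 -c "
from h import *
print(bot.finish_job()); st()"
```

```text
the job is handed in; nothing more can be done
None
the job is handed in; nothing more can be done
```

I slackened the nut by about 100° clockwise (estimated from the torque, not seen directly), stood the key fully down in its grey stand, left the other things alone, and handed the job in at about 35 s; no verdict came back.

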